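# Hold the TEST button for an insulation test

### The arm

A 6-joint arm with a two-finger parallel gripper is mounted at the origin on the work surface. World frame = base frame: x ahead of the robot, y to its left, z up, the work surface at z = 0. Lengths are in mm, angles in degrees, forces in N, time in s.
With the tool pointing down it reaches from about 350 to 850 mm from the base axis. Payload 8.1 kg.
Tool frame: the origin (TCP) lies midway between the tips of the shut fingers; the grasp point (between the pads) lies 19 mm behind it; z points along the fingers, y is the line along which they close (so a half turn about z gives the same grasp; the last joint's range is limited). The gripper opens to 85 mm and grips with 20 to 120 N. Pads are 22 mm wide; open, the fingers measure 114 mm over their backs; the gripper's body (76 mm by 85 mm) begins 54 mm behind the grasp point. The pads swing forward as they close: fully open they stand 13 mm farther back than shut.
Start: joints at [-69.294, 7.471, 85.268, -0, 87.261, -4.893], TCP at [259.269, -541.096, 231.292] pointing down, gripper open.
Joint ranges: [-169.43, 169.43], [-51.17, 129.36], [1.28, 143.12], [-76.62, 256.62], [0, 156.53], [-152.29, 152.29]. Speed limits (degrees/s): [136.94, 136.94, 159.86, 180, 180, 180].

### API

Orientations are given as [roll, pitch, yaw] about the fixed x, y, z axes, in that order (R = Rz(yaw) Ry(pitch) Rx(roll)).
In Python, from bench import r, optics, workorder gives the robot as it stands.
- The arm moves only by the shell command python3 -m handwheel 'ROWS' [FORCE]. ROWS is rows parted by semicolons, their numbers by spaces, 1 to 8 of them, each of 7 numbers: a rotation vector rx, ry, rz in degrees, then dx, dy, dz in mm, then the finger opening in mm; each row is the pose to reach, as a shift and turn from the pose commanded when the command began, along the tool's axes at that moment; what a row does not reach only later rows make up. A row lasts 1/8 s, in which the tool goes at most 62.5 mm and 10.7 degrees, less where a joint would pass 70% of its speed; a pose out of reach is approached as far as the arm can. The fingers move at their own pace and stop on an object; FORCE is the grip in N (left out, the last holds). Time passes only in rows, so rows that do not move let the fingers close. It prints the time, the measured TCP pose, the force, the opening and the grip force at its end.
- r.sense(): the state, without advancing time (a new reading comes with each control period).
- optics.snapshot(name): name is "side" or "top"; returns a dict with "pixels" (384x512x3 uint8, blue, green, red), "fx", "fy", "cx", "cy" (pixels), "pose" (4x4, takes a point from camera to world coordinates). Camera axes: x right, y up, looking along -z (the intrinsics and any distortion apply to the point x, -y, -z); pixel columns grow to the right and rows downward; lengths in mm; the calibration is good to about 2 mm. A picture is of the moment at which its call begins. There is no depth.
- workorder.hand_in(): hands the job in; it is judged then, once.
The state is a dict: "time": time; "joint_pos": joint angles; "qd": joint speeds; "joint_efforts": joint torques, N m; "tool_pos": TCP position; "tcp_rot": TCP orientation; "ft_force": force on the tool from outside, world axes, zero at the start; "wrist_torque": the same for the moment, N m; "finger_gap": finger opening in mm; "grip_force": force on a finger pad.
Only numpy, scipy, OpenCV 4.12 (cv2) and the standard library are available. Lean on these libraries where they do the work, as an engineer would, in place of code of your own. Each camera call takes 0.05 s, during which the arm holds its last target. There are 200 camera calls.

### The job

Run the insulation test on the plug-in adaptor that already sits in the appliance tester's outlet: press the square power key at the tester's near left corner, then the leftmost of the four soft keys under the screen (insulation), then the third soft key from the left (test voltage), each right down and up again before the next. Then press the big round TEST button at the near right corner right down and keep it fully down for the reading, at least three seconds, with a steady push of no more than 25 N; the program finishes while the robot is still holding the button down. Work gently, never pushing on the tester with more than 40 N, leave the second and fourth soft keys alone, do not touch the adaptor and leave everything lying on and around the tester where it is.

Things in the scene. Friction and masses are not known exactly. Their poses are not given: they have to be found in the camera images.
- tester: appliance tester, hard grey case, 240 deep (x) by 310 wide (y), fixed on the bench; level grey panel 104 mm up, black rim 110 mm up. Origin: centre of its underside; x away from the operator, y to his left, z up; turned at most 0.4 rad, near and left as the robot sees them. Screen far left, outlet far right, three probe jacks 5 mm high along the near edge of the panel, y -42 to +32
- adaptor: white plug-in safety adaptor, a block 60 by 60, standing 59 mm above the panel, plugged into the tester's outlet at the panel's far right; origin at the centre of its underside, 108 mm above the bench; do not touch
- power_top (a point): square power key, 18 by 18, alone in the near left corner of the panel, at x -70, y +105 in the tester's frame; pale plastic; this point is the centre of its top face, 110 mm above the bench when up, and moves down with it
- power (a joint): travel of that key: 0 m up, 0.004 m right down (counts as pressed beyond 0.003, as up below 0.0012); a spring resists with 1.4 N at the top and 3.2 N at the bottom, where it meets a firm stop, and brings it up again
- soft1_top (a point): first from the left of the four oblong soft keys in a row below the screen (insulation test), 14 (x) by 22 (y), keys 36 apart, at x -20, y +99 in the tester's frame; pale plastic; this point is the centre of its top face, 110 mm above the bench when up, and moves down with it
- soft1 (a joint): travel of that key: 0 m up, 0.004 m right down (counts as pressed beyond 0.003, as up below 0.0012); a spring resists with 1.4 N at the top and 3.2 N at the bottom, where it meets a firm stop, and brings it up again
- soft2_top (a point): second from the left of the four oblong soft keys in a row below the screen (leave alone), 14 (x) by 22 (y), keys 36 apart, at x -20, y +63 in the tester's frame; pale plastic; this point is the centre of its top face, 110 mm above the bench when up, and moves down with it
- soft2 (a joint): travel of that key: 0 m up, 0.004 m right down (counts as pressed beyond 0.003, as up below 0.0012); a spring resists with 1.4 N at the top and 3.2 N at the bottom, where it meets a firm stop, and brings it up again
- soft3_top (a point): third from the left of the four oblong soft keys in a row below the screen (test voltage), 14 (x) by 22 (y), keys 36 apart, at x -20, y +27 in the tester's frame; pale plastic; this point is the centre of its top face, 110 mm above the bench when up, and moves down with it
- soft3 (a joint): travel of that key: 0 m up, 0.004 m right down (counts as pressed beyond 0.003, as up below 0.0012); a spring resists with 1.4 N at the top and 3.2 N at the bottom, where it meets a firm stop, and brings it up again
- soft4_top (a point): fourth from the left of the four oblong soft keys in a row below the screen (leave alone), 14 (x) by 22 (y), keys 36 apart, at x -20, y -9 in the tester's frame; pale plastic; this point is the centre of its top face, 110 mm above the bench when up, and moves down with it
- soft4 (a joint): travel of that key: 0 m up, 0.004 m right down (counts as pressed beyond 0.003, as up below 0.0012); a spring resists with 1.4 N at the top and 3.2 N at the bottom, where it meets a firm stop, and brings it up again
- test_top (a point): big round pale TEST button, 30 in diameter, in the near right corner of the panel, at x -70, y -100 in the tester's frame; this point is the centre of its top face, 114 mm above the bench when up, and moves down with it
- test (a joint): travel of the TEST button: 0 m up, 0.006 m right down (counts as down beyond 0.005); a spring resists with 2.5 N at the top and 5.5 N at the bottom, where it meets a firm stop, and brings it up when let go; it does not latch
- insert: loose green socket insert with a white face, 24 by 44 by 21 high, left lying on the panel between the power key and the TEST button; origin at the centre of its underside; leave where it is
- faceplate: loose cream face plate with three green inserts, 74 by 120 by 22 high, on the bench left of the tester; origin at the centre of its underside; leave where it is
- tape: roll of black tape, 66 in diameter, 19 high, on the bench right of the tester; origin at the centre of its underside; leave where it is
- screwdriver: red-handled screwdriver, 200 long, 26 thick, lying on the bench close beside the tester, left or right; origin on the bench under its middle, x along it towards the tip; leave where it is
- pliers: red-handled pliers, 170 long, lying on the bench close beside the tester, left or right; origin on the bench near the pivot, x towards the jaws; leave where it is
- bottle: brown glass bottle, 48 in diameter, 135 high, standing on the bench at the right; origin at the centre of its underside; leave where it is

How it is judged:
By the outcome, as a careful person would: the job done as asked, in the order asked, and still so for the second after the job is handed in, while the arm keeps its last pose, push and grip.
It also fails if it takes over 51 s, if anything falls off the work surface, if the arm or the gripper's body presses on something with over 40 N, if the wrist force passes 120 N, or if a joint passes its speed limit or range.

## Working session

There is one attempt and no reset: what is moved stays moved. The work goes in short steps, Python scripts to look and compute and a shell command to move; the robot and the scene stay as the last step left them, time stands still between calls to the robot, and variables do not carry over. Pictures are saved under pics/ and viewed, at most 10 in all, crops included, and the job is handed in when it is done.

```bash
mkdir -p pics; ls; python3 - <<'E'
from bench import r, optics
import cv2
for n in("top","side"):
    s=optics.snapshot(n); cv2.imwrite(f"pics/{n}0.png",s["pixels"]); print(n,{k:v for k,v in s.items() if k!="pixels"})
print(r.sense())
E
```

```text
pics
top {'fx': 456.8292610832419, 'fy': 456.8292610832419, 'cx': 251.41797169146494, 'cy': 186.09305899861326, 'pose': array([[-2.26105468e-02,  9.97510175e-01, -6.67998096e-02,
         5.02592631e+02],
       [-9.99744173e-01, -2.25203347e-02,  2.10329077e-03,
        -6.10731349e+01],
       [ 5.93699869e-04,  6.68302769e-02,  9.97764181e-01,
         1.28356071e+03],
       [ 0.00000000e+00,  0.00000000e+00,  0.00000000e+00,
         1.00000000e+00]])}
side {'fx': 445.62854585564116, 'fy': 445.62854585564116, 'cx': 256.3423283563573, 'cy': 187.62891879661225, 'pose': array([[-9.68127694e-01,  1.80948078e-01, -1.73166280e-01,
         3.35221461e+02],
       [-2.50159088e-01, -6.64892895e-01,  7.03802436e-01,
         1.00740976e+03],
       [ 1.22146687e-02,  7.24689748e-01,  6.88967032e-01,
         1.13551114e+03],
       [ 0.00000000e+00,  0.00000000e+00,  0.00000000e+00,
         1.00000000e+00]])}
{'time': 0.1, 'joint_pos': array([-6.92943113e+01,  7.50997190e+00,  8.53241169e+01, -4.60921350e-04,
        8.72606048e+01, -4.89198101e+00]), 'qd': array([-0.03375129, -0.13626135, -0.18172855,  0.0256396 ,  0.12680733,
        0.034581  ]), 'joint_efforts': array([ 9.03287528e-04, -5.70952892e+01, -5.01940119e+01, -1.79902395e-04,
        8.27124633e-03, -1.00628595e-04]), 'tool_pos': array([ 259.08163125, -540.63251019,  230.34743309]), 'tcp_rot': array([-1.79905612e+02, -7.61654678e-03,  2.55976858e+01]), 'ft_force': array([-0.41868415, -0.31208409, -1.0244784 ]), 'wrist_torque': array([ 0.00353252, -0.00969259,  0.00763155]), 'grip_force': 0.0, 'finger_gap': 85.56089352456286}
```

View pics/top0.png

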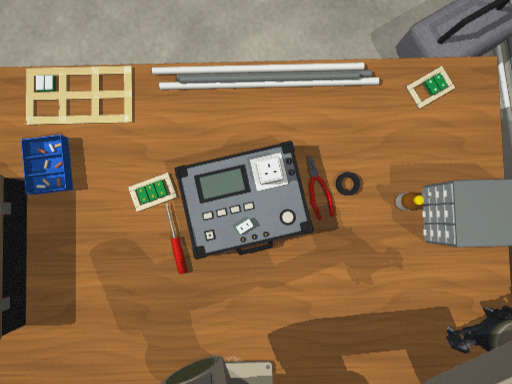

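View pics/side0.png

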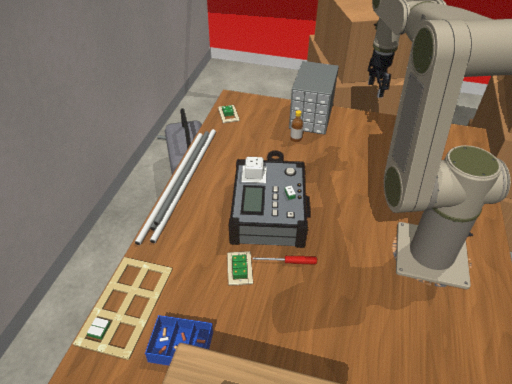

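The top view shows the power key at about (210,235), the soft keys at (208,215), (222,212), (236,209) and (249,206), and TEST at (288,217). The insert is at (244,227) and the adaptor at (268,170). Next I'll refine these with blob centroids in both views and fit the tester pose.

```bash
cat > h.py <<'E'
import numpy as np, cv2
from bench import r, optics
from scipy.optimize import least_squares
from scipy.spatial.transform import Rotation as R
L=np.array([[-70,105,110],[-20,99,110],[-20,63,110],[-20,27,110],[-20,-9,110],[-70,-100,114]],float)
def proj(s,P):
    T=s["pose"]; p=(P-T[:3,3])@T[:3,:3]
    return np.c_[s["fx"]*p[:,0]/-p[:,2]+s["cx"], -s["fy"]*p[:,1]/-p[:,2]+s["cy"]]
def world(x,P=L):
    c,s=np.cos(x[2]),np.sin(x[2]); return P@np.array([[c,-s,0],[s,c,0],[0,0,1]]).T+[x[0],x[1],0]
def blobs(s):
    m=(s["pixels"].min(2)>150).astype(np.uint8)
    n,_,st,c=cv2.connectedComponentsWithStats(m); k=(st[:,4]>8)&(st[:,4]<300)
    return c[k],st[k,4]
E
python3 - <<'E'
from h import *
S={n:optics.snapshot(n) for n in("top","side")}
g=np.array([[210,235],[208,215],[222,212],[236,209],[249,206],[288,217]],float)
x=least_squares(lambda x:(proj(S["top"],world(x))-g).ravel(),[500,0,0.1],x_scale=[100,100,.1]).x; print(x)
for n,s in S.items():
    c,a=blobs(s); p=proj(s,world(x))
    print(n); 
    for q in p:
        d=np.linalg.norm(c-q,axis=1); i=d.argmin(); print(q.round(1),c[i].round(2),a[i],d[i].round(1))
    cx,cy=p.mean(0).astype(int)
    im=cv2.resize(s["pixels"][cy-65:cy+50,cx-70:cx+75],None,fx=5,fy=5,interpolation=cv2.INTER_CUBIC); cv2.imwrite(f"pics/{n}c.png",im); print(cx-70,cy-65)
E
```

```text
[ 5.48208668e+02 -4.39600846e+01  1.99674838e-01]
top
[210.  234.8] [209.26 235.09] 34 0.8
[208.1 215.2] [207.32 215.46] 37 0.8
[221.8 212.1] [221.22 212.43] 37 0.7
[235.5 209. ] [234.59 209.22] 37 1.0
[249.2 205.9] [248.53 205.86] 36 0.7
[288.3 217.1] [287.23 216.89] 92 1.1
165 150
side
[290.8 213.3] [289.88 213.5 ] 16 0.9
[275.  211.2] [274.5 212. ] 20 0.9
[275.2 203.1] [274.5 203.5] 18 0.8
[275.5 195.3] [275. 196.] 15 0.9
[275.7 187.7] [275. 188.] 15 0.8
[290.7 169.6] [289.8  170.17] 35 1.1
210 131
```

View pics/topc.png

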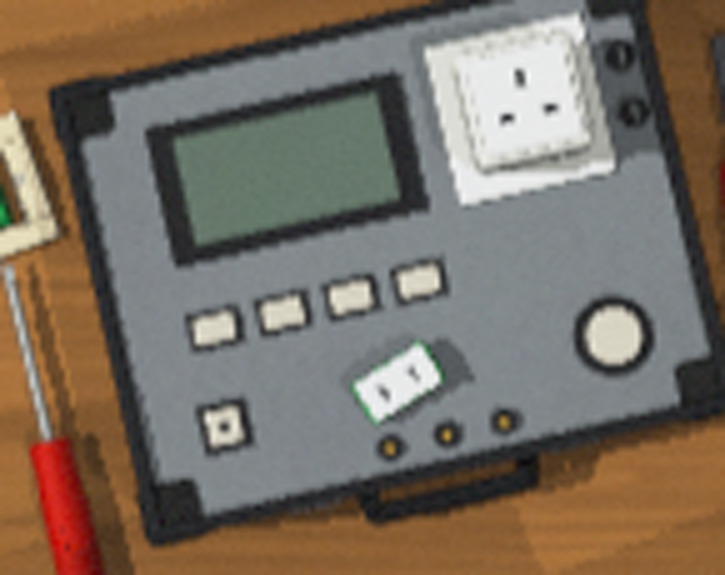

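```bash
cat >> h.py <<'E'
def to(i,z,ft=False):
    X=np.load("x.npy"); s=r.sense(); t=world(X)[i].copy(); t[2]=z
    Rt=R.from_euler("xyz",s["tcp_rot"],degrees=True); Rg=R.from_euler("xyz",[180,0,np.degrees(X[2])+90],degrees=True)
    print("t",round(s["time"],2),"rot",(Rt.inv()*Rg).as_rotvec(degrees=True).round(2),"d",(Rt.inv().apply(t-s["tool_pos"])).round(2),"tcp",s["tool_pos"].round(2),"F",s["ft_force"].round(2),"gap",s["finger_gap"].round(1))
E
python3 - <<'E'
from h import *
S={n:optics.snapshot(n) for n in("top","side")}
x=np.array([547,-42,.2]); C={}
for n,s in S.items():
    c,_=blobs(s); p=proj(s,world(x)); C[n]=np.array([c[np.linalg.norm(c-q,axis=1).argmin()] for q in p])
def f(x,ns=S): return np.concatenate([(proj(S[n],world(x))-C[n]-.5).ravel() for n in ns])
for ns in (["top"],["side"],["top","side"]):
    o=least_squares(f,x,x_scale=[100,100,.1],args=(ns,)); print(ns,o.x,np.abs(o.fun).max())
np.save("x.npy",o.x); print(world(o.x).round(1)); to(0,170)
E
```

```text
['top'] [ 5.46647696e+02 -4.28274442e+01  2.05036393e-01] 0.24310700210227765
['side'] [ 5.47968165e+02 -3.91140842e+01  2.02020339e-01] 0.30921794388314083
['top', 'side'] [ 5.47232641e+02 -4.19401119e+01  2.03572583e-01] 0.8272280261310243
[[ 457.5   46.7  110. ]
 [ 507.6   51.   110. ]
 [ 514.9   15.7  110. ]
 [ 522.2  -19.5  110. ]
 [ 529.5  -54.8  110. ]
 [ 498.9 -154.   114. ]]Traceback (most recent call last):
  File "<stdin>", line 9, in <module>
  File "h.py", line 18, in to
    print("t",round(s["time"],2),"rot",(Rt.inv()*Rg).as_rotvec(degrees=True).round(2),"d",(Rt.inv().apply(t-s["tool_pos"])).round(2),"tcp",s["tool_pos"].round(2),"F",s["ft_force"].round(2),"gap",s["finger_gap"].round(1))
                                                                                                                                                                                                   ^^^^^^^^^^^^^^^^^^^^^
AttributeError: 'float' object has no attribute 'round'
```

```bash
sed -i 's/s\["finger_gap"\].round(1)/round(s["finger_gap"],1)/' h.py
python3 -m handwheel '0 0 -6 20 -20 0 40; 0 0 -15 60 -60 0 0; 0 0 -25 105 -108 0 0; 0 0 -35 150 -154 0 0; 0 0 -45 195 -200 0 0; 0 0 -55 240 -246 0 0; 0 0 -65 285 -292 0 0; 0 0 -73 325 -334 0 0' 20
python3 -c "
from h import *
to(0,170)"
```

```text
time: 1.3
tool_pos: [406.5, -103.5, 231.6]
tcp_rot: [179.9, 0.0, 98.9]
ft_force: [0.9, -0.3, 1.2]
finger_gap: -0.1
grip_force: 0.0
t 1.3 rot [ 0.06  0.04 -2.79] d [140.61  73.47  61.61] tcp [ 406.47 -103.49  231.61] F [ 0.89 -0.32  1.22] gap -0.1
```

```bash

python3 -m handwheel '0 0 -1 35 18 5 0; 0 0 -2 85 45 20 0; 0 0 -2.8 125 65 40 0; 0 0 -2.8 141 73.5 62 0; 0 0 -2.8 141 73.5 62 0; 0 0 -2.8 141 73.5 62 0'
python3 - <<'E'
from h import *
to(0,170)
for n in("top","side"):
    s=optics.snapshot(n); st=r.sense(); X=np.load("x.npy")
    p=proj(s,np.vstack([world(X),st["tool_pos"]])).round(1); print(p[[0,6]])
    cx,cy=p[0].astype(int); cv2.imwrite(f"pics/{n}1.png",cv2.resize(s["pixels"][cy-50:cy+50,cx-65:cx+65],None,fx=6,fy=6,interpolation=cv2.INTER_CUBIC))
E
```

```text
time: 2.05
tool_pos: [457.8, 44.5, 170.0]
tcp_rot: [180.0, 0.0, 101.4]
ft_force: [0.3, -0.2, 0.4]
finger_gap: -0.3
grip_force: 0.0
t 2.05 rot [ 0.02  0.03 -0.27] d [ 2.3   0.08 -0.  ] tcp [457.83  44.47 170.  ] F [ 0.34 -0.17  0.37] gap -0.3
[[209.4 235.3]
 [208.1 236. ]]
[[291.1 213.8]
 [292.3 199.6]]
```

View pics/side1.png

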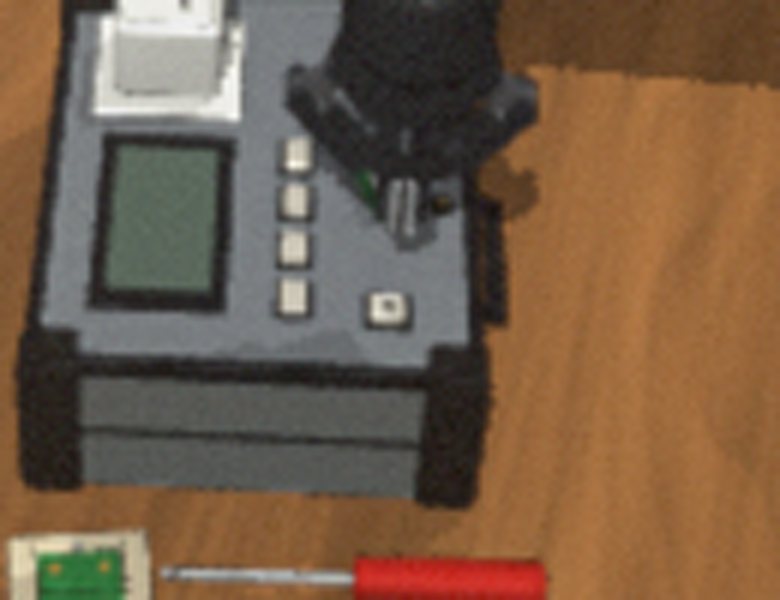

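The side crop shows the shut fingertips at about crop (403,235), above the panel. The power key is at (388,307), which matches the projection. Descending.

```bash

python3 -m handwheel '0 0 -0.2 2 0 20 0; 0 0 -0.2 2.3 0 40 0; 0 0 -0.2 2.3 0 54 0; 0 0 -0.2 2.3 0 56 0; 0 0 -0.2 2.3 0 56 0; 0 0 -0.2 2.3 0 56 0'
python3 -c "
from h import *
to(0,110)"
```

```text
time: 2.9
tool_pos: [457.9, 47.3, 114.3]
tcp_rot: [179.9, 0.0, 101.6]
ft_force: [0.6, -0.1, -0.6]
finger_gap: -0.1
grip_force: 0.0
t 2.9 rot [ 0.09  0.02 -0.07] d [-0.41 -0.6   4.25] tcp [457.95  47.27 114.25] F [ 0.58 -0.09 -0.57] gap -0.1
```

Press in small steps while watching the force.

```bash

python3 -m handwheel '0 0 0 -0.3 -0.3 3 0; 0 0 0 -0.3 -0.3 5 0; 0 0 0 -0.3 -0.3 6 0; 0 0 0 -0.3 -0.3 7 0; 0 0 0 -0.3 -0.3 7 0'
python3 -m handwheel '0 0 0 0 0 0.5 0; 0 0 0 0 0 1 0; 0 0 0 0 0 1 0'
```

```text
time: 3.52
tool_pos: [457.3, 46.9, 106.5]
tcp_rot: [180.0, 0.0, 101.6]
ft_force: [1.6, 0.1, 2.9]
finger_gap: 0.1
grip_force: 1.4
time: 3.9
tool_pos: [457.4, 46.9, 106.0]
tcp_rot: [180.0, 0.0, 101.6]
ft_force: [-0.5, -0.4, 7.2]
finger_gap: 0.0
grip_force: 3.8
```

```bash

python3 -m handwheel '0 0 0 0 0 -5 0; 0 0 0 0 0 -15 0; 0 0 0 -3 15 -18 0; 0 0 0 -6 35 -18 0; 0 0 0 -6 48 -15 0; 0 0 0 -6 50 -12 0; 0 0 0 -6 50 -12 0; 0 0 0 -6 50 -12 0'
python3 -c "
from h import *
to(1,110)"
```

```text
time: 4.9
tool_pos: [506.6, 51.1, 117.2]
tcp_rot: [-180.0, -0.0, 101.6]
ft_force: [-0.3, 0.5, 0.1]
finger_gap: 0.2
grip_force: 0.0
t 4.9 rot [-0.04 -0.01 -0.06] d [-0.32  0.96  7.22] tcp [506.63  51.1  117.23] F [-0.26  0.53  0.11] gap 0.2
```

```bash

python3 -m handwheel '0 0 0 0 0.7 4 0; 0 0 0 0 0.7 7 0; 0 0 0 0 0.7 9 0; 0 0 0 0 0.7 10.5 0; 0 0 0 0 0.7 11 0; 0 0 0 0 0.7 11 0'
python3 -m handwheel '0 0 0 0 0 0.5 0; 0 0 0 0 0 0.8 0; 0 0 0 0 0 0.8 0'
```

```text
time: 5.65
tool_pos: [507.8, 51.3, 106.3]
tcp_rot: [-180.0, -0.0, 101.6]
ft_force: [-2.4, 0.1, 3.0]
finger_gap: 0.3
grip_force: 1.5
time: 6.02
tool_pos: [507.9, 51.3, 106.0]
tcp_rot: [-180.0, -0.0, 101.6]
ft_force: [-4.5, -0.3, 7.3]
finger_gap: 0.2
grip_force: 3.6
```

```bash

python3 -m handwheel '0 0 0 0 0 -5 0; 0 0 0 0 0 -18 0; 0 0 0 -5 0 -28 0; 0 0 0 -30 0 -28 0; 0 0 0 -55 0 -28 0; 0 0 0 -72 0 -28 0; 0 0 0 -72 0 -28 0; 0 0 0 -72 0 -28 0'
python3 -c "
from h import *
to(3,110)"
```

```text
time: 7.02
tool_pos: [522.3, -18.8, 133.5]
tcp_rot: [-180.0, -0.0, 101.6]
ft_force: [0.2, -0.3, -0.3]
finger_gap: 0.3
grip_force: 0.0
t 7.03 rot [-0.   -0.03 -0.07] d [-0.7  -0.23 23.51] tcp [522.28 -18.82 133.51] F [ 0.16 -0.31 -0.26] gap 0.3
```

```bash

python3 -m handwheel '0 0 0 -0.5 0 6 0; 0 0 0 -0.5 0 12 0; 0 0 0 -0.5 0 16 0; 0 0 0 -0.5 0 18 0; 0 0 0 -0.5 0 18 0'
python3 - <<'E'
from h import *
to(3,110)
s=optics.snapshot("side"); cv2.imwrite("pics/side3.png",cv2.resize(s["pixels"][140:240,220:350],None,fx=6,fy=6,interpolation=cv2.INTER_CUBIC))
E
```

```text
time: 7.65
tool_pos: [522.4, -19.7, 115.3]
tcp_rot: [-180.0, -0.0, 101.6]
ft_force: [-0.3, 0.1, 0.5]
finger_gap: -0.0
grip_force: 0.0
t 7.65 rot [-0.02 -0.01 -0.06] d [ 0.19 -0.14  5.29] tcp [522.37 -19.7  115.29] F [-0.35  0.14  0.47] gap -0.0
```

View pics/side3.png

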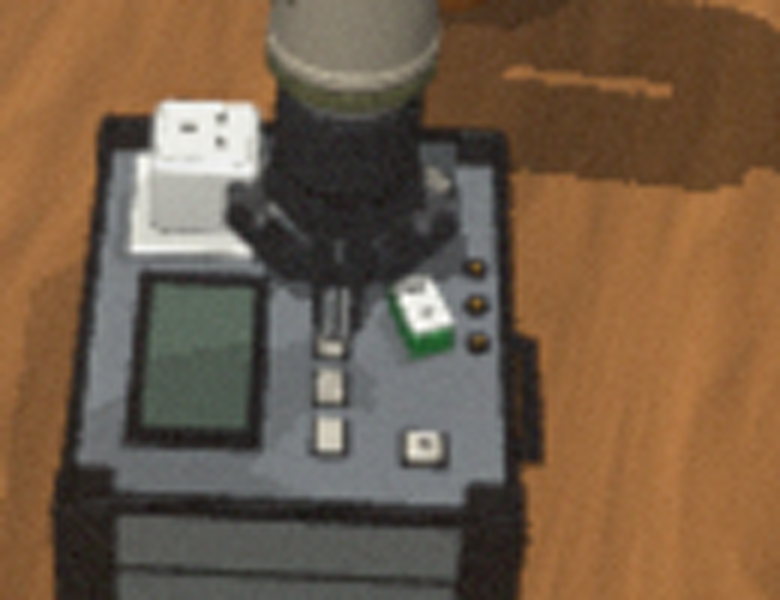

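The picture shows the tips over the third key at crop (332,335). The insert at (422,315) and the adaptor at (205,165) are both clear. Pressing.

```bash

python3 -m handwheel '0 0 0 0 0 3 0; 0 0 0 0 0 5 0; 0 0 0 0 0 7 0; 0 0 0 0 0 8.7 0; 0 0 0 0 0 9.2 0; 0 0 0 0 0 9.2 0'
python3 -m handwheel '0 0 0 0 0 0.5 0; 0 0 0 0 0 0.8 0; 0 0 0 0 0 0.8 0'
```

```text
time: 8.45
tool_pos: [522.5, -19.8, 106.4]
tcp_rot: [180.0, 0.0, 101.6]
ft_force: [-1.1, 0.2, 3.3]
finger_gap: 0.2
grip_force: 1.4
time: 8.82
tool_pos: [522.6, -19.8, 106.0]
tcp_rot: [180.0, 0.0, 101.6]
ft_force: [-3.0, -0.0, 6.2]
finger_gap: 0.2
grip_force: 3.4
```

```bash

python3 -m handwheel '0 0 0 0 0 -10 0; 0 0 0 0 0 -32 0; 0 0 0 0 0 -50 0; 0 0 0 -20 -20 -52 0; 0 0 0 -60 -40 -52 0; 0 0 0 -100 -50 -52 0; 0 0 0 -125 -50 -52 0; 0 0 0 -127 -50 -52 0'
python3 -m handwheel '0 0 0 0 0 10 0; 0 0 0 0 0 22 0; 0 0 0 0 0 22 0'
python3 -c "
from h import *
to(5,114)"
```

```text
time: 9.82
tool_pos: [499.2, -155.8, 158.1]
tcp_rot: [180.0, 0.0, 101.5]
ft_force: [0.4, 0.6, -0.3]
finger_gap: -0.1
grip_force: 0.0
time: 10.2
tool_pos: [497.8, -152.9, 133.4]
tcp_rot: [-179.8, -0.1, 101.7]
ft_force: [0.2, 0.2, -1.0]
finger_gap: 0.1
grip_force: 0.0
t 10.2 rot [-0.16 -0.12 -0.  ] d [-1.4   0.91 19.42] tcp [ 497.78 -152.87  133.43] F [ 0.22  0.25 -0.97] gap 0.1
```

```bash

python3 -m handwheel '0 0 0 -0.5 0.4 6 0; 0 0 0 -0.5 0.4 12 0; 0 0 0 -0.5 0.4 15 0; 0 0 0 -0.5 0.4 15 0; 0 0 0 -0.5 0.4 15 0'
python3 -c "
from h import *
to(5,114)"
```

```text
time: 10.82
tool_pos: [499.7, -154.7, 120.7]
tcp_rot: [180.0, 0.0, 101.6]
ft_force: [-0.1, 0.3, 0.6]
finger_gap: -0.1
grip_force: 0.0
t 10.82 rot [ 0.02  0.01 -0.07] d [ 0.83 -0.62  6.75] tcp [ 499.67 -154.72  120.75] F [-0.08  0.29  0.63] gap -0.1
```

```bash

python3 -m handwheel '0 0 0 0.5 -0.4 3 0; 0 0 0 0.5 -0.4 6 0; 0 0 0 0.5 -0.4 8 0; 0 0 0 0.5 -0.4 10 0; 0 0 0 0.5 -0.4 11.5 0; 0 0 0 0.5 -0.4 12.5 0; 0 0 0 0.5 -0.4 12.8 0; 0 0 0 0.5 -0.4 12.8 0'
python3 -m handwheel '0 0 0 0 0 0.4 0; 0 0 0 0 0 0.8 0; 0 0 0 0 0 0.8 0; 0 0 0 0 0 0.8 0'
```

```text
time: 11.82
tool_pos: [499.1, -154.2, 108.0]
tcp_rot: [180.0, 0.0, 101.6]
ft_force: [-3.6, 0.8, 7.3]
finger_gap: -0.4
grip_force: 3.2
time: 12.32
tool_pos: [499.1, -154.2, 108.0]
tcp_rot: [180.0, 0.0, 101.6]
ft_force: [-6.7, 1.9, 12.2]
finger_gap: -0.2
grip_force: 6.2
```

```bash

Z='0 0 0 0 0 0 0'
python3 -m handwheel '0 0 0 0 0 0 0; 0 0 0 0 0 0 0; 0 0 0 0 0 0 0; 0 0 0 0 0 0 0; 0 0 0 0 0 0 0; 0 0 0 0 0 0 0; 0 0 0 0 0 0 0; 0 0 0 0 0 0 0'
python3 -m handwheel '0 0 0 0 0 0 0; 0 0 0 0 0 0 0; 0 0 0 0 0 0 0; 0 0 0 0 0 0 0; 0 0 0 0 0 0 0; 0 0 0 0 0 0 0; 0 0 0 0 0 0 0; 0 0 0 0 0 0 0'
python3 -m handwheel '0 0 0 0 0 0 0; 0 0 0 0 0 0 0; 0 0 0 0 0 0 0; 0 0 0 0 0 0 0; 0 0 0 0 0 0 0; 0 0 0 0 0 0 0; 0 0 0 0 0 0 0; 0 0 0 0 0 0 0'
python3 -m handwheel '0 0 0 0 0 0 0; 0 0 0 0 0 0 0; 0 0 0 0 0 0 0; 0 0 0 0 0 0 0; 0 0 0 0 0 0 0; 0 0 0 0 0 0 0; 0 0 0 0 0 0 0; 0 0 0 0 0 0 0'
python3 - <<'E'
from h import *
to(5,108)
s=optics.snapshot("side"); cv2.imwrite("pics/side4.png",cv2.resize(s["pixels"][130:260,200:370],None,fx=4.5,fy=4.5,interpolation=cv2.INTER_CUBIC))
E
```

```text
time: 13.32
tool_pos: [499.1, -154.2, 108.0]
tcp_rot: [180.0, 0.0, 101.6]
ft_force: [-6.3, 2.4, 12.4]
finger_gap: 0.3
grip_force: 6.2
time: 14.32
tool_pos: [499.1, -154.2, 108.0]
tcp_rot: [180.0, 0.0, 101.6]
ft_force: [-5.2, 2.3, 11.5]
finger_gap: 0.1
grip_force: 6.2
time: 15.32
tool_pos: [499.1, -154.2, 108.0]
tcp_rot: [180.0, 0.0, 101.6]
ft_force: [-5.3, 2.1, 12.2]
finger_gap: 0.1
grip_force: 6.2
time: 16.32
tool_pos: [499.1, -154.2, 108.0]
tcp_rot: [180.0, 0.0, 101.6]
ft_force: [-5.9, 2.6, 13.5]
finger_gap: -0.1
grip_force: 6.2
t 16.32 rot [ 0.01  0.01 -0.06] d [ 0.25 -0.19 -0.04] tcp [ 499.13 -154.23  107.96] F [-5.88  2.64 13.51] gap -0.1
```

View pics/side4.png

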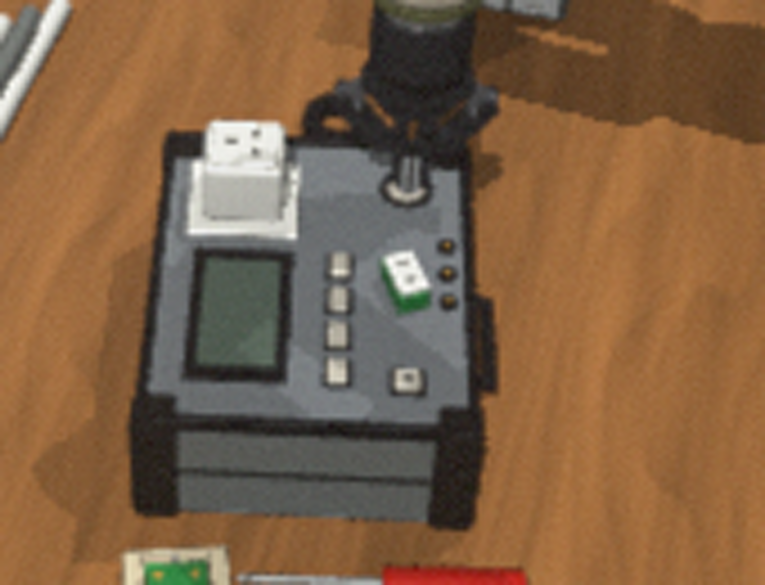

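The picture shows the fingers pressing TEST at crop (407,185) with the button down. The keys are up, and the insert and adaptor are where they were.

```bash
python3 -c "
from bench import workorder
print(workorder.hand_in())"
```

```text
the job is handed in; nothing more can be done
None
```

The job is handed in: power, soft 1 and soft 3 were each pressed right down and released in order, and TEST was held fully down for over 4 s at about 12–14 N and was still held at hand-in, with no contact seen on the adaptor or loose items.

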